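# Hang the junction box by its keyhole on the bracket's screw

## Task

Hang the junction box on the upright bracket: bring the keyhole of its hanger plate over the screw head that sticks out of the bracket, push the plate back behind the head, then pull the box down until the screw sits at the top of the narrow slot, and let go so that it hangs there straight. The screw's height was set by hand, so feel for it gently and force nothing; leave the other things on the table where they are.

Things in the scene. Friction and masses are not known exactly. Their poses are not given: they have to be found in the camera images.
- bracket: Black upright bracket bolted to the table (fixed). Origin: on the table (z = 0) at the middle of the upright's front face; x points back into the bracket, y left, z up. Upright 60 mm wide, 10 thick, 102 high, front face at x = 0; foot and ribs behind, to x = 60 mm. A steel screw sticks out to the front from its vertical slot, axis level at y = 0. More than 30 N from the box would damage it
- slot_mid (a point): Point on the bracket's front face, y = 0, 84 mm above the table; axes as the bracket's. The screw is clamped within 8 mm above or below this point (height not measured, differs each time; it stays put). Screw: shank 6 mm dia. out to x = -6.5 mm, then a slightly domed head 13 mm dia., 4 mm thick, x = -6.5 to -10.5 mm
- junction_box: Grey junction box, 3 BNC jacks in front, aluminium hanger plate rising behind; about 0.34 kg, starts standing upright on the table. Origin: middle of the lower rear edge; x to the rear, y left, z up. Rear flat, at x = 0. Enclosure x -36 to -4 mm, 70 wide, 30 high; jacks out to x = -48. Plate 4 mm thick (x -4 to 0), 70 wide to z = 76, then narrowing to 44 at z = 92, top z = 133
- keyhole (a point): Centre of the keyhole's round hole, on the plate's rear face, 46 mm above the box's underside; axes as the box's. The hole is 16.5 mm in diameter; a slot 8 mm wide rises from it and ends round, its very top 20 mm above this point. Hung fully down, the screw's axis is 17 mm above this point
- grip (a point): Middle of the black grip at the top of the hanger plate, 122 mm above the box's underside, 5 mm in front of the rear face; axes as the box's. Grip: five round upright ribs side by side, 10 mm thick (box x -10 to 0), 46 wide in y, 105 to 133 above the underside. Overhead, a beam of the frame crosses at x = 0.23 to 0.26 m, z = 0.925 m up: a tall arm folded nearer than 0.6 m may hit it
- microscope: The microscope in the middle of the table (fixed, heavy; keep clear of it). Body about 0.13 m wide, reaching from here 0.30 m to the front, eyepieces 0.37 m to the front at 0.39 to 0.45 m height. A black shelf around it (underside z = 0.27 m) begins at x = 0.69 m. Origin on the table, in the middle of its base
- vial: Bystander: small glass vial with a grey screw cap, 23 x 22 x 49 mm; origin at the middle of its underside

How it is judged:
On the way:
1. the plate is pushed back over the screw head: upright, its rear face at the keyhole within 4.5 mm of the bracket, keyhole within 5 mm of the middle line, hole 68 to 100 mm above the table (x of keyhole in the frame of bracket between -0.0045 and 0.003 m and y of keyhole in the frame of bracket between -0.005 and 0.005 m and angle between junction_box's own z axis and vertical below 0.12 rad and height (world z) of keyhole between 0.068 and 0.1 m), for 0.1 s.
At the end, for the whole second after the job is handed in: The box hangs at rest on the bracket, released: rear face at the keyhole within 4.5 mm of the bracket's face, keyhole within 5 mm of its middle line, upright within 0.12 rad, square within 0.15 rad, underside 9 to 34 mm above the table, weight carried by the bracket (x of keyhole in the frame of bracket between -0.0045 and 0.003 m and y of keyhole in the frame of bracket between -0.005 and 0.005 m and angle between junction_box's own z axis and vertical below 0.12 rad and height (world z) of junction_box between 0.009 and 0.034 m and angle between the y axis of junction_box and the y axis of bracket, either way round below 0.15 rad and linear speed of junction_box below 0.01 m/s and angular speed of junction_box below 0.05 rad/s and contact force between junction_box and bracket above 1.2 N); the robot touches nothing.
It fails at once if box and bracket (with its screw) press on each other with more than 30 N (contact force between junction_box and bracket above 30 N).
It fails at once if another thing on the table is moved by more than 15 mm (distance of vial from where it was at the start of the episode above 0.015 m).
It also fails if it takes over 54 s, if anything falls off the work surface, if the arm or the gripper's body presses on something with over 40 N, if the wrist force passes 120 N, or if a joint passes its speed limit or range.

## Robot

A 7-joint arm with a two-finger parallel gripper is mounted at the origin on a cart in front of the work surface, level with it; the furniture and walls round the work are solid. World frame = base frame: x ahead of the robot, y to its left, z up, the work surface at z = 0. Lengths are in m, angles in rad, forces in N, time in s.
With the tool pointing down it reaches from about 0.4 to 0.85 m from the base axis. Payload 4.5 kg.
Tool frame: the origin (TCP) lies midway between the tips of the shut fingers; the grasp point (between the pads) lies 19 mm behind it; z points along the fingers, y is the line along which they close (so a half turn about z gives the same grasp; the last joint's range is limited). The gripper opens to 88 mm and grips with 3 to 60 N. Pads are 18 mm wide; open, the fingers measure 123 mm over their backs; the gripper's body (75 mm by 187 mm) begins 45 mm behind the grasp point.
Start: joints at [-1.225, 0.689, -0.195, 1.565, 0.157, 0.902, -0.215], TCP at [0.192, 0.595, 0.239] pointing down, gripper open.
Joint ranges: [-3.01, 3.01], [-0.46, 2.08], [-1.47, 1.51], [0.13, 2.56], [-1, 4.14], [0.04, 2.09], [-2.66, 2.66]. Speed limits (rad/s): [2.57, 2.57, 3.14, 3.14, 3.14, 3.14, 3.14].

## Interface

Orientations are given as a unit quaternion [x, y, z, w].
In Python, from plant import r, eyes, finish_job gives the robot as it stands. The module is installed in compiled form; this text tells all that it offers.
- The arm moves only by the tool move_arm, never from a script. Its argument "motion" is a list of rows, each a list of 7 numbers: the shift along the tool's x, y, z in mm, then the turn, a rotation vector about the tool's x, y, z in degrees, then the closure, from 0 (fully open) to 1 (shut). A call has 1 to 5 rows; each row is the pose to reach, as a shift and turn from the pose commanded when the call began, along the tool's axes at that moment; what a row does not reach only later rows make up. A row lasts 1/8 s, in which the tool goes at most 62.5 mm and 10.7 degrees, less where a joint would pass 70% of its speed; a pose out of reach is approached as far as the arm can. A call with a gripper value outside its range is refused whole. The fingers move at their own pace and stop on an object; "newtons" is the grip in N (left out, the last holds). Time passes only in rows, so rows that repeat a pose let the fingers close. It gives the time, the measured TCP pose, the force, the opening and the grip force at its end, in the units of the state.
- r.get_state(): the state, without advancing time (a new reading comes with each control period).
- eyes.snapshot(name): name is "scene" or "top" or "wrist"; returns a dict with "frame" (400x640x3 uint8, red, green, blue), "z_map" (400x640 float32, m along the optical axis (not along the pixel's ray), 0 where there is no reading), "intrinsics" (3x3 intrinsics, pixels), "world_to_cam" (4x4, takes a point from world to camera coordinates). Camera axes: x right, y down, z forward; pixel columns grow to the right and rows downward; lengths in m; the calibration is good to about 2 mm. A picture is of the moment at which its call begins.
- finish_job(): hands the job in; it is judged then, once.
The state is a dict: "clock": time; "q": joint angles; "qd": joint speeds; "joint_torque": joint torques, N m; "tool_pos": TCP position; "eef_rot": TCP orientation; "contact_force": force on the tool from outside, world axes, zero at the start; "moment": the same for the moment, N m; "opening": opening from 0.0 (shut) to 1.0 (fully open); "finger_force": force on a finger pad.
Only numpy, scipy, OpenCV 4.12 (cv2) and the standard library are available. Lean on these libraries where they do the work, as an engineer would, in place of code of your own. Each camera call takes 0.05 s, during which the arm holds its last target. There are 200 camera calls.

## Working session

There is one attempt and no reset: what is moved stays moved. The work goes in short steps, Python scripts to look and compute and a tool call to move; the robot and the scene stay as the last step left them, time stands still between calls to the robot, and variables do not carry over. Pictures are saved under pics/ and viewed, at most 10 in all, crops included, and the job is handed in when it is done.

Besides the shell and the picture viewer there is one more tool, called after "Request:" as name(argument=value, ...) on one line, values as JSON. move_arm: Moves the arm, as the interface text tells. Its arguments: {"type":"object","properties":{"motion":{"type":"array","items":{"type":"array","items":{"type":"number"}}},"newtons":{"type":"number"}},"required":["motion"]}

```bash
mkdir -p pics
python3 - <<'E'
from plant import r,eyes
import cv2,numpy as np
s=r.get_state();print(s)
for n in("scene","top"):
    d=eyes.snapshot(n);np.savez(n+'.npz',**d);cv2.imwrite(f'pics/{n}0.png',d['frame'][:,:,::-1])
    print(n,d['intrinsics'],d['world_to_cam'])
E
```

```text
{'clock': 0.0, 'q': array([-1.22523961,  0.68996882, -0.19454022,  1.56634218,  0.15730342,
        0.90244639, -0.21505732]), 'qd': array([ 0.00033151,  0.0008314 ,  0.00037943, -0.00023365, -0.00111276,
       -0.00081464, -0.00153496]), 'joint_torque': array([ 5.41727422e-04, -5.27577102e+01, -1.26733202e+00, -1.53438485e+01,
       -5.28115255e-02,  6.52879666e-03,  1.68990846e-04]), 'tool_pos': array([0.19154936, 0.59427677, 0.23792063]), 'eef_rot': array([ 1.55174102e-01,  9.87886741e-01, -8.81844086e-04, -8.34208786e-05]), 'contact_force': array([-0.74114761, -0.84089076, -0.55472279]), 'moment': array([ 0.01203885, -0.01876219, -0.00047272]), 'finger_force': 0.0, 'opening': 0.9957314291898083}
scene [[420.64663476   0.         323.30162205]
 [  0.         420.64663476 195.21756978]
 [  0.           0.           1.        ]] [[ 0.91536471 -0.40207381  0.02107356 -0.66670305]
 [-0.22320475 -0.55031899 -0.80456737  0.09721737]
 [ 0.33509264  0.73176886 -0.59348737  1.01519606]
 [ 0.          0.          0.          1.        ]]
top [[503.22307481   0.         316.47929802]
 [  0.         503.22307481 203.8049779 ]
 [  0.           0.           1.        ]] [[ 0.20985002 -0.97772701  0.0035852  -0.3532524 ]
 [-0.92623668 -0.19997029 -0.31952699  0.582204  ]
 [ 0.31312711  0.063732   -0.94757039  0.9422736 ]
 [ 0.          0.          0.          1.        ]]
```

View pics/scene0.png

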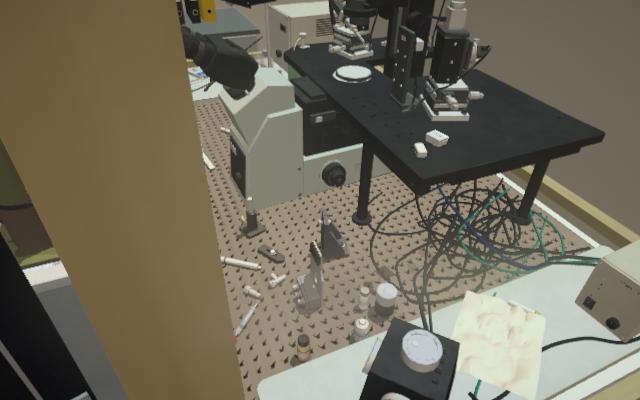

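View pics/top0.png

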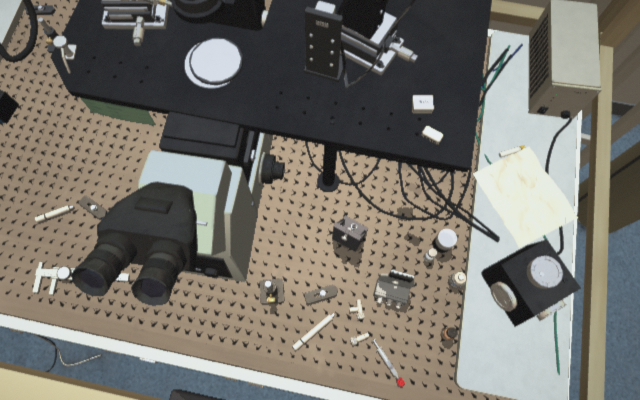

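Scene view: box near (310,288), bracket near (332,238). In the top view: box (393,290), bracket (349,233), and small vials on the right around (431,256). Next I'll crop these and get world points from depth.

```bash
cat > h.py <<'E'
import numpy as np,cv2
def cloud(d):
    K=d['intrinsics'];T=d['world_to_cam'];z=d['z_map'].astype(float)
    v,u=np.mgrid[:z.shape[0],:z.shape[1]]
    c=np.stack([(u-K[0,2])/K[0,0]*z,(v-K[1,2])/K[1,1]*z,z],-1)
    w=(c-T[:3,3])@T[:3,:3]; w[z==0]=np.nan
    return w
def proj(d,p):
    c=d['world_to_cam'][:3,:3]@np.asarray(p)+d['world_to_cam'][:3,3];q=d['intrinsics']@c;return q[:2]/q[2]
def ray(d,u,v):
    R=d['world_to_cam'][:3,:3];t=d['world_to_cam'][:3,3]
    return -R.T@t,R.T@np.linalg.solve(d['intrinsics'],[u,v,1.])
E
python3 - <<'E'
import numpy as np,cv2
from h import *
ims=[]
for n,(u,v) in(("scene",(270,200)),("top",(320,200))):
    d=np.load(n+'.npz');w=cloud(d)
    c=d['frame'][v:v+120,u:u+130,::-1];ims.append(cv2.resize(c,None,fx=3,fy=3,interpolation=2))
    sub=w[v:v+120,u:u+130].reshape(-1,3)
    print(n,np.nanmedian(sub,0))
    for p in([(393,290),(400,275),(349,233),(340,243),(431,256)] if n=='top' else[(310,288),(316,255),(332,238),(364,297)]):print(p,w[p[1],p[0]])
cv2.imwrite('pics/c0.png',np.hstack(ims))
E
```

```text
scene [ 6.00316058e-01 -3.45730049e-01  1.68650082e-04]
(310, 288) [ 0.51394329 -0.4186632   0.02756142]
(316, 255) [ 0.52146885 -0.42972968  0.12897277]
(332, 238) [ 0.60407157 -0.32832544  0.05867459]
(364, 297) [ 0.60121641 -0.48893049  0.03672165]
top [ 0.58103908 -0.38776826  0.00103852]
(393, 290) [ 0.51343346 -0.41377858  0.03159665]
(400, 275) [ 0.5261971  -0.41055391  0.12940054]
(349, 233) [ 0.59390643 -0.30017481  0.10502959]
(340, 243) [ 0.595858   -0.28629431  0.00425648]
(431, 256) [ 0.59761858 -0.47833669  0.04673326]
```

View pics/c0.png

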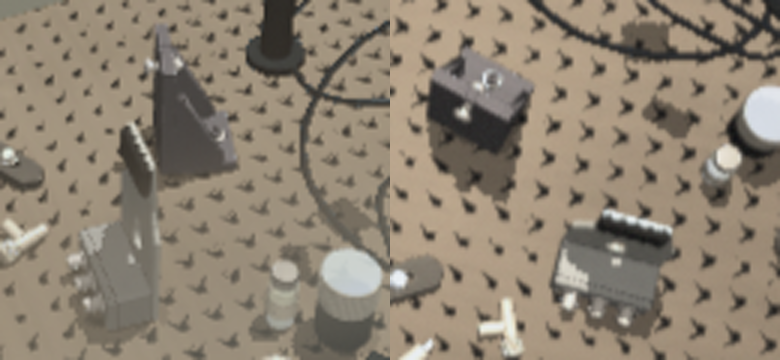

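Run:
```python
import numpy as np,cv2
from h import *
P={}
for n in("scene","top"):
    d=np.load(n+'.npz');w=cloud(d);P[n]=w
    a=w.reshape(-1,3)
    def sel(x0,x1,y0,y1,z0,z1):
        m=(a[:,0]>x0)&(a[:,0]<x1)&(a[:,1]>y0)&(a[:,1]<y1)&(a[:,2]>z0)&(a[:,2]<z1);return a[m]
    def rect(p):
        (c,s,t)=cv2.minAreaRect((p[:,:2]*1000).astype(np.float32));return len(p),np.round(c,1),np.round(s,1),round(t,1)
    print(n,'grip',rect(sel(.45,.58,-.48,-.36,.125,.145)))
    print('enclosure top',rect(sel(.45,.58,-.48,-.36,.025,.036)))
    print('plate/grip',rect(sel(.45,.58,-.48,-.36,.06,.145)))
    b=sel(.54,.67,-.37,-.25,.098,.112);print('bracket top',rect(b),np.median(b[:,2]))
    b=sel(.54,.67,-.37,-.25,.012,.09);print('bracket low',rect(b))
    # front face plane via RANSAC-ish: normals
    np.save(n+'_b.npy',sel(.53,.67,-.37,-.25,.012,.115))
    v=sel(.57,.63,-.52,-.455,.015,.08);print('vial',np.median(v,0),len(v),rect(v))
```

```text
scene grip (109, array([ 525.8, -416.4]), array([45.1, 10.5]), 86.6)
enclosure top (465, array([ 511.9, -415.7]), array([71.7, 35.9]), 86.2)
plate/grip (365, array([ 525.5, -415.3]), array([73.5, 11. ]), 87.4)
bracket top (86, array([ 598.1, -299.7]), array([59.6, 10.2]), 71.7) 0.1014651680235665
bracket low (588, array([ 612.8, -303.7]), array([64.4, 60.5]), 68.7)
vial [ 0.6112615  -0.49337224  0.04104575] 337 (337, array([ 614.8, -494.6]), array([23. , 51.2]), 46.2)
top grip (134, array([ 526.6, -413.2]), array([44.5, 11.1]), 87.1)
enclosure top (549, array([ 513.2, -412.1]), array([69.9, 38. ]), 85.9)
plate/grip (300, array([ 526.8, -413. ]), array([69.5, 11.1]), 86.4)
bracket top (154, array([ 598.7, -295.3]), array([59.6, 11.2]), 72.5) 0.101982444699661
bracket low (399, array([ 616.9, -301.1]), array([60.1, 70.2]), 72.7)
vial [ 0.62122793 -0.48813086  0.0471632 ] 251 (251, array([ 618.1, -491.5]), array([22.5, 57.1]), 42.5)
```

Run:
```python
import numpy as np,cv2
from plant import eyes
from h import *
d=eyes.snapshot("wrist");np.savez('wrist.npz',**d);cv2.imwrite('pics/w0.png',d['frame'][:,:,::-1]);print(d['world_to_cam'],d['intrinsics'])
a=np.vstack([cloud(np.load(n+'.npz')).reshape(-1,3) for n in('scene','top','wrist')]);a=a[~np.isnan(a[:,0])]
H={}
for x,y,z in a:
    if .0<x<.9 and -.6<y<.8 and z<.9:
        k=(int(x//.05),int(y//.05));H[k]=max(H.get(k,-1),z)
print('cols y:',[round(j*.05,2) for j in range(15,-12,-1)])
for i in range(0,18):print('%.2f'%(i*.05),' '.join('%3d'%(H[i,j]*100) if (i,j) in H else '  .' for j in range(15,-12,-1)))
```

```text
[[ 3.06243802e-01  9.51952673e-01 -9.17567853e-04 -6.24804637e-01]
 [ 9.11090349e-01 -2.92818721e-01  2.90123375e-01 -4.00869114e-02]
 [ 2.75915041e-01 -8.96844726e-02 -9.56988812e-01  3.89513876e-01]
 [ 0.00000000e+00  0.00000000e+00  0.00000000e+00  1.00000000e+00]] [[336.55255384   0.         320.71891695]
 [  0.         336.55255384 204.62047238]
 [  0.           0.           1.        ]]
cols y: [0.75, 0.7, 0.65, 0.6, 0.55, 0.5, 0.45, 0.4, 0.35, 0.3, 0.25, 0.2, 0.15, 0.1, 0.05, 0.0, -0.05, -0.1, -0.15, -0.2, -0.25, -0.3, -0.35, -0.4, -0.45, -0.5, -0.55]
0.00 -84 -84 -84 -84 -84 -84 -84 -84 -84 -84 -84 -84 -74 -13   .   .   .  29   1   0   .   .   .   .   .   .   .
0.05 -84 -84 -84 -84 -84 -84 -84 -84 -84 -84 -84 -84 -74 -10   .   .   .   .   .   0   .   .   .   .   .   .   .
0.10 -83 -83 -83 -83  32  32 -83 -83 -83 -83 -83 -83 -74  -9 -12 -17 -24 -27 -32 -74 -84 -84 -84 -84 -84 -84 -84
0.15 -83 -83  33  33  33  33 -83 -83 -83 -83 -83 -83 -73 -73 -73 -74 -74 -74 -74 -74 -84 -84 -84 -84 -84 -84 -84
0.20 -83 -83  29  31 -83 -83 -83 -83 -83 -83 -83 -83 -83 -83 -83 -83 -83 -83 -83 -8
[... 798 characters left out ...]
10  10   0   0   5   5
0.60   .   .   .  36  36  39  39  40  39   0   0   0   0   .  31  32  32  32  24   0   0  10  10   0   0   6   6
0.65   .   .   .   .   0   0   0  40   0   0   0  29  29  29  29  29  29  29  29  29  29  29  29  29  29  29   6
0.70   .   .   .   .  35   6  39  39   0   0  32  30  29  29  29  29  29  29  29  29  29  29  29  30  30  29   3
0.75  12   7   .   .  35   6  39   0   0  29  34  33  29  32  29  48  48  48  29  29  29  29  29  31  30  29   1
0.80  12   .   7   0   0   0   0   0   0   .  29  43  43  43  39  30  48  48  29  46  49  36  34  34  29  29   3
0.85  27  26   2   4   3   0   0   .   .   .  35  35  43  37  38  36  47  29  29  43  51  52  41  34  29  29   2
```

Request:
move_arm(motion=[[-56,14,-200,0,0,0,0],[-56,14,-200,0,0,0,0],[-56,14,-200,0,0,0,0],[-56,14,-200,0,0,0,0],[-56,14,-200,0,0,0,0]])

```text
clock: 0.78
tool_pos: [0.25, 0.5914, 0.44]
eef_rot: [0.156, 0.988, 0.002, 0.0]
contact_force: [0.3, -0.1, 0.1]
opening: 0.997
finger_force: 0.0
```

```bash
python3 -c "
from plant import r
s=r.get_state();print(s['q'],s['tool_pos'],s['eef_rot'],s['clock'])"
```

```text
[-1.14138373  0.56500482 -0.20379928  1.17281678  0.11038444  1.41101263
 -0.07364987] [0.25002586 0.5913893  0.43996803] [1.55842902e-01 9.87780605e-01 1.53027505e-03 3.52537028e-04] 0.775
```

Request:
move_arm(motion=[[-227,-53,10,0,0,0,0],[-227,-53,10,0,0,0,0],[-227,-53,10,0,0,0,0],[-227,-53,10,0,0,0,0],[-227,-53,10,0,0,0,0]])

```text
clock: 1.4
tool_pos: [0.4526, 0.4669, 0.4258]
eef_rot: [0.159, 0.987, -0.003, 0.0]
contact_force: [0.2, 0.8, 0.8]
opening: 1.002
finger_force: 0.0
```

Run:
```python
from plant import r,eyes
from h import *
s=r.get_state();print(s['q'],s['tool_pos'],s['clock'])
o=[]
for n in('scene','top'):
    d=eyes.snapshot(n);w=cloud(d);o.append(d['frame'][:,:,::-1])
    a=w.reshape(-1,3)
    for y in np.arange(-.2,.6,.1):
        m=(a[:,0]>0.0)&(a[:,0]<.6)&(abs(a[:,1]-y)<.05)&(a[:,2]>.5)
        if m.any():p=a[m];i=p[:,2].argmax();print(n,round(y,1),m.sum(),p[i])
cv2.imwrite('pics/s1.png',cv2.resize(np.vstack(o),(480,600)))
```

```text
[-0.7826314   0.58924142 -0.18591663  1.1673821   0.10727792  1.39899489
  0.29487726] [0.4526069  0.46687376 0.42580685] 1.4
top -0.2 3245 [ 0.29762828 -0.22067069  0.92400171]
```

View pics/s1.png

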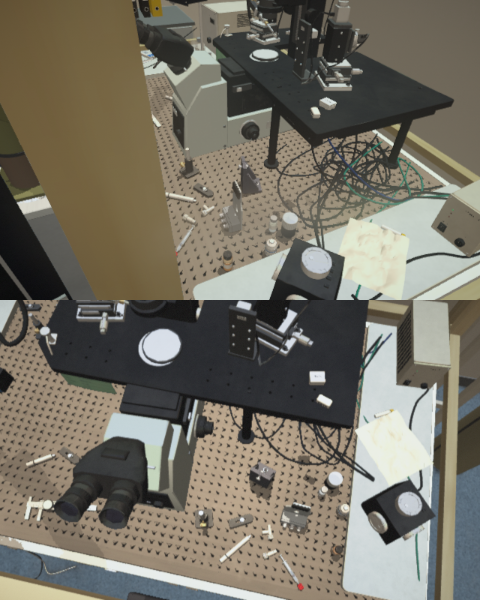

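Request:
move_arm(motion=[[-229,-165,6,0,0,0,0],[-229,-165,6,0,0,0,0],[-229,-165,6,0,0,0,0],[-229,-165,6,0,0,0,0],[-229,-165,6,0,0,0,0]])

```text
clock: 2.12
tool_pos: [0.617, 0.2418, 0.4217]
eef_rot: [0.156, 0.988, -0.001, -0.0]
contact_force: [-0.9, 0.8, -0.5]
opening: 0.997
finger_force: 0.0
```

Run:
```python
from plant import r,eyes
from h import *
s=r.get_state();print(s['q'],s['tool_pos'],s['clock'])
for n in('scene','top'):
    d=eyes.snapshot(n);a=cloud(d).reshape(-1,3)
    for y in np.arange(-.2,.6,.1):
        m=(a[:,0]>0.0)&(a[:,0]<.7)&(abs(a[:,1]-y)<.05)&(a[:,2]>.5)
        if m.any():p=a[m];i=p[:,2].argmax();print(n,round(y,1),m.sum(),p[i])
```

```text
[-0.36076407  0.61202512 -0.17488539  1.134695    0.10230461  1.40470634
  0.73639688] [0.61699747 0.24177276 0.42168187] 2.125
top -0.2 3239 [ 0.29733231 -0.22445049  0.92400049]
top 0.1 355 [0.58878479 0.14907529 0.53214485]
top 0.2 1325 [0.57802613 0.16450553 0.53216179]
```

Request:
move_arm(motion=[[-102,-242,0,0,0,0,0],[-102,-242,0,0,0,0,0],[-102,-242,0,0,0,0,0],[-102,-242,0,0,0,0,0],[-102,-242,0,0,0,0,0]])

```text
clock: 2.85
tool_pos: [0.6388, -0.0207, 0.4222]
eef_rot: [0.157, 0.988, -0.001, -0.0]
contact_force: [-0.7, 1.6, 0.2]
opening: 1.002
finger_force: 0.0
```

Run:
```python
from plant import r,eyes
from h import *
s=r.get_state();print(s['q'],s['tool_pos'],s['clock'])
for n in('scene','top'):
    d=eyes.snapshot(n);a=cloud(d).reshape(-1,3)
    for y in np.arange(-.2,.6,.1):
        m=(a[:,0]>0.0)&(a[:,0]<.7)&(abs(a[:,1]-y)<.05)&(a[:,2]>.5)
        if m.any():p=a[m];i=p[:,2].argmax();print(n,round(y,1),m.sum(),p[i])
```

```text
[ 0.04419596  0.56690914 -0.16697845  1.21993436  0.09298166  1.36321366
  1.13894114] [ 0.63875518 -0.02067324  0.42221073] 2.85
scene -0.1 172 [ 0.58561502 -0.0987934   0.50882906]
top -0.2 3251 [ 0.29899842 -0.21144596  0.92388557]
top -0.1 17189 [ 0.43804334 -0.07684681  0.82652492]
top 0.0 4604 [ 0.49304245 -0.04978064  0.82145002]
top 0.1 644 [0.64952854 0.05572095 0.53276561]
```

Request:
move_arm(motion=[[-33,-230,0,0,0,0,0],[-33,-230,0,0,0,0,0],[-33,-230,0,0,0,0,0],[-33,-230,0,0,0,0,0],[-33,-230,0,0,0,0,0]])

```text
clock: 3.58
tool_pos: [0.6, -0.2476, 0.4222]
eef_rot: [0.156, 0.988, -0.0, -0.0]
contact_force: [0.2, 1.0, -0.3]
opening: 1.0
finger_force: 0.0
```

Request:
move_arm(motion=[[19,-71,142,0,0,0,0],[19,-71,142,0,0,0,0],[19,-71,142,0,0,0,0],[19,-71,142,0,0,0,0]])

```text
clock: 4.08
tool_pos: [0.5599, -0.3049, 0.2784]
eef_rot: [0.154, 0.988, 0.002, -0.003]
contact_force: [0.6, 0.2, 0.3]
opening: 0.997
finger_force: 0.0
```

Run:
```python
from plant import r,eyes
from h import *
d=eyes.snapshot('wrist');np.savez('wrist.npz',**d);cv2.imwrite('pics/w1.png',d['frame'][:,:,::-1])
a=cloud(d).reshape(-1,3)
def sel(x0,x1,y0,y1,z0,z1):
    m=(a[:,0]>x0)&(a[:,0]<x1)&(a[:,1]>y0)&(a[:,1]<y1)&(a[:,2]>z0)&(a[:,2]<z1);return a[m]
def rect(p):
    if len(p)<5:return len(p)
    (c,s,t)=cv2.minAreaRect((p[:,:2]*1000).astype(np.float32));return len(p),np.round(c,1),np.round(s,1),round(t,1)
print('grip',rect(sel(.45,.58,-.48,-.36,.125,.145)))
print('encl',rect(sel(.45,.58,-.48,-.36,.026,.035)))
print('brtop',rect(sel(.54,.67,-.37,-.25,.098,.108)))
print(proj(d,[.5936,-.296,.084]),proj(d,[.5262,-.4148,.133]))
```

```text
grip (575, array([ 525.2, -413. ]), array([45.6, 10.2]), 86.2)
encl (1645, array([ 510.9, -411.9]), array([69.9, 35.7]), 84.9)
brtop (635, array([ 597.7, -295.7]), array([59.9, 10.4]), 72.5)
[337.19715755 206.84890822] [190.81395726 192.73716549]
```

View pics/w1.png

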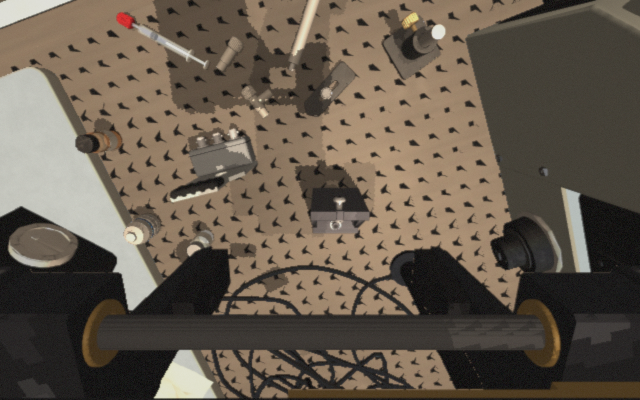

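Wrist view: bracket with screw at about (339,203), box grip at about (195,190), finger tips at (195,270) and (435,270). Next, the screw's height from the points in front of the face.

Run:
```python
from h import *
th=np.radians(-17.5);c,s=np.cos(th),np.sin(th)
ctr={'wrist':(.5977,-.2957),'top':(.5987,-.2953),'scene':(.5981,-.2997)}
for n in ctr:
    d=np.load(n+'.npz');w=cloud(d);a=w.reshape(-1,3)
    ft=np.array(ctr[n])-5e-3*np.array([c,s])
    q=a[:,:2]-ft;b=np.c_[q[:,0]*c+q[:,1]*s,-q[:,0]*s+q[:,1]*c,a[:,2]]
    m=(b[:,0]>-.014)&(b[:,0]<-.003)&(abs(b[:,1])<.015)&(b[:,2]>.05)&(b[:,2]<.105)
    vv,uu=np.unravel_index(np.where(m)[0],w.shape[:2])
    print(n,m.sum());
    if m.sum():print(np.round(np.c_[b[m]*1000,uu,vv][np.argsort(b[m][:,2])],1))
```

```text
wrist 77
[[-1.01e+01 -2.80e+00  8.17e+01  3.36e+02  1.96e+02]
 [-1.03e+01  2.40e+00  8.25e+01  3.41e+02  1.96e+02]
 [-1.06e+01  1.30e+00  8.35e+01  3.40e+02  1.96e+02]
 [-1.07e+01 -1.90e+00  8.38e+01  3.37e+02  1.96e+02]
 [-1.08e+01 -8.00e-01  8.43e+01  3.38e+02  1.96e+02]
 [-8.70e+00 -6.10e+00  8.46e+01  3.33e+02  1.98e+02]
 [-3.30e+00 -2.90e+00  8.48e+01  3.36e+02  2.03e+02]
 [-1.10e+01  2.00e-01  8.50e+01  3.39e+02  1.96e+02]
 [-8.80e+00  5.40e+00  8.52e+01  3.44e+02  1.98e+02]
 [-1.00e+01 -5.00e+00  8.52e+01  3.34e+02  1.97e+02]
 [-1.00e+01 -4.00e+00  8.53e+01  3.35e+02  1.97e+02]
 [-7.90e+00 -6.10e+00  8.56e+01  3.33e+02  1.99e+02]
 [-6.80e+00 -6.10e+00  8.57e+01  3.33e+02  2.00e+02]
 [-1.01e+01  3.30e+00  8.58e+01  3.42e+02  1.97e+02]
 [-3.60e+00  2.30e+00  8.58e+01  3.41e+02  2.03e+02]
 [-4.70e+00 -2.90e+00  8.60e+01  3.36e+02  2.02e+02]
 [-4.70e+00  2.30e+00  8.60e+01  3.41e+02  2.02e+02]
 [-1.02e+01 -2.00e+00  8.60e+01  3.37e+02  1.97e+02]
 [-1.02e+01  1.20e+00  8.60e+01  3.40e+02  1.97e+02]
 [-1.02e+01  4.30e+00  8.61e+01  3.43e+02  1.97e+02]
 [-9.20e+00 -4.00e+00  8.64e+01
[... 4110 characters left out ...]
 2.24e+02]
 [-1.00e+01 -1.00e-01  8.32e+01  3.18e+02  2.23e+02]
 [-3.20e+00  6.00e-01  8.51e+01  3.21e+02  2.22e+02]
 [-6.00e+00 -4.10e+00  8.63e+01  3.20e+02  2.23e+02]
 [-5.70e+00 -8.00e-01  8.65e+01  3.20e+02  2.22e+02]
 [-8.30e+00 -4.80e+00  8.71e+01  3.19e+02  2.23e+02]
 [-1.02e+01 -1.20e+00  8.71e+01  3.18e+02  2.22e+02]
 [-7.60e+00  2.00e+00  8.71e+01  3.19e+02  2.21e+02]
 [-5.40e+00  1.60e+00  8.74e+01  3.20e+02  2.21e+02]
 [-3.30e+00  7.00e-01  8.80e+01  3.21e+02  2.21e+02]
 [-1.00e+01  6.00e-01  8.85e+01  3.18e+02  2.21e+02]
 [-9.70e+00  4.10e+00  8.85e+01  3.18e+02  2.20e+02]
 [-8.30e+00 -3.80e+00  8.92e+01  3.19e+02  2.22e+02]
 [-7.70e+00  1.90e+00  9.02e+01  3.19e+02  2.20e+02]]
```

Request:
move_arm(motion=[[1,-60,40,0,0,-7,0],[1,-109,80,0,0,-14,0],[1,-109,80,0,0,-14,0],[1,-109,80,0,0,-14,0],[1,-109,80,0,0,-14,0]])

```text
clock: 4.75
tool_pos: [0.5292, -0.4095, 0.2029]
eef_rot: [0.032, 0.999, 0.0, 0.002]
contact_force: [-0.4, 0.0, 0.4]
opening: 1.002
finger_force: 0.0
```

```bash
cat >> h.py <<'E'
def sel(a,x0,x1,y0,y1,z0,z1):
    m=(a[:,0]>x0)&(a[:,0]<x1)&(a[:,1]>y0)&(a[:,1]<y1)&(a[:,2]>z0)&(a[:,2]<z1);return a[m]
def rect(p):
    if len(p)<5:return len(p)
    (c,s,t)=cv2.minAreaRect((p[:,:2]*1000).astype(np.float32));return len(p),np.round(c,1),np.round(s,1),round(t,1)
def toolinfo(s):
    from scipy.spatial.transform import Rotation as R
    M=R.from_quat(s['eef_rot']).as_matrix();print('t',s['clock'],'tcp',np.round(s['tool_pos'],4),'x',M[:,0].round(3),'y',M[:,1].round(3),'F',s['contact_force'].round(2),'M',s['moment'].round(3),'open',round(s['opening'],3));return M
E
python3 - <<'E'
from plant import r,eyes
from h import *
toolinfo(r.get_state())
d=eyes.snapshot('wrist');a=cloud(d).reshape(-1,3)
print('grip',rect(sel(a,.45,.58,-.48,-.36,.125,.145)))
print('encl',rect(sel(a,.45,.58,-.48,-.36,.026,.035)))
print('brtop',rect(sel(a,.54,.67,-.37,-.25,.098,.108)))
E
```

```text
t 4.75 tcp [ 0.5292 -0.4095  0.2029] x [-0.998  0.064 -0.004] y [0.064 0.998 0.   ] F [-0.38  0.01  0.4 ] M [ 0.064 -0.001 -0.015] open 1.002
grip (1023, array([ 525. , -413.8]), array([45.5, 10.3]), 86.9)
encl (2522, array([ 510.3, -412.6]), array([70. , 32.7]), 86.3)
brtop (287, array([ 602.5, -279.8]), array([26.7, 10.1]), 72.3)
```

Request:
move_arm(motion=[[0,0,40,0,0,0,0],[0,0,75,0,0,0,0],[0,0,97,0,0,0,0],[0,0,97,0,0,0,0],[0,0,97,0,0,0,0]], newtons=50)

```text
clock: 5.42
tool_pos: [0.5275, -0.4119, 0.1054]
eef_rot: [0.033, 0.999, -0.001, 0.001]
contact_force: [0.2, 0.2, 1.0]
opening: 1.0
finger_force: 0.0
```

Run:
```python
from plant import r
from h import *
toolinfo(r.get_state())
```

```text
t 5.425 tcp [ 0.5275 -0.4119  0.1054] x [-0.998  0.066 -0.003] y [ 0.066  0.998 -0.001] F [0.2  0.17 0.95] M [-0.003 -0.013 -0.004] open 1.0
```

Request:
move_arm(motion=[[2,-1,2,0,0,0,0],[2,-1,2,0,0,0,1],[2,-1,2,0,0,0,1],[2,-1,2,0,0,0,1],[2,-1,2,0,0,0,1]], newtons=50)

```text
clock: 6.05
tool_pos: [0.5239, -0.413, 0.1017]
eef_rot: [0.034, 0.999, 0.0, 0.0]
contact_force: [0.1, 0.5, -0.3]
opening: 0.569
finger_force: 0.0
```

Request:
move_arm(motion=[[0,0,0,0,0,0,1],[0,0,0,0,0,0,1],[0,0,0,0,0,0,1]])

```text
clock: 6.42
tool_pos: [0.5238, -0.4133, 0.1017]
eef_rot: [0.034, 0.999, -0.0, 0.0]
contact_force: [-0.5, -0.9, -0.2]
opening: 0.496
finger_force: 50.0
```

Request:
move_arm(motion=[[0,0,-20,0,0,0,1],[0,0,-60,0,0,0,1],[0,0,-60,0,0,0,1],[0,0,-60,0,0,0,1],[0,0,-60,0,0,0,1]])

```text
clock: 7.05
tool_pos: [0.5228, -0.4123, 0.1602]
eef_rot: [0.034, 0.999, 0.001, -0.001]
contact_force: [-0.4, 0.0, -3.8]
opening: 0.497
finger_force: 50.0
```

Run:
```python
from plant import r,eyes
from h import *
s=r.get_state();M=toolinfo(s)
d=eyes.snapshot('wrist');np.savez('wg.npz',**d);a=cloud(d).reshape(-1,3)
cv2.imwrite('pics/w2.png',d['frame'][:,:,::-1])
b=(a-s['tool_pos'])@M*1000   # tool frame
for z0,z1 in((-20,-8),(-8,0),(5,25),(25,45),(45,60),(60,72),(72,76),(76,80),(80,100)):
    m=(abs(b[:,1])<45)&(b[:,0]>-30)&(b[:,0]<50)&(b[:,2]>z0)&(b[:,2]<z1)
    if m.sum():print(z0,m.sum(),'x',np.percentile(b[m,0],[2,50,98]).round(1),'y',np.percentile(b[m,1],[1,99]).round(1),'zmed',np.median(b[m,2]).round(1))
```

```text
t 7.05 tcp [ 0.5228 -0.4123  0.1602] x [-0.998  0.067  0.003] y [0.067 0.998 0.002] F [-0.39  0.04 -3.78] M [ 0.003 -0.038  0.026] open 0.497
-20 2287 x [ 2.1  3.6 10.8] y [-34.8  35.7] zmed -14.5
-8 584 x [ 1.8  8.9 10.8] y [-33.8  34.8] zmed -5.2
5 1489 x [-3.6 -3.  -2.4] y [-23.2  24.3] zmed 14.3
25 1460 x [-3.9 -3.4 -2.8] y [-33.9  34.5] zmed 34.1
45 775 x [-4.3 -3.7 -3.2] y [-34.2  34.6] zmed 51.8
60 2603 x [-6.1  5.3 24.8] y [-33.1  32.7] zmed 71.4
72 2891 x [-4.1 14.8 27.9] y [-34.3  34.3] zmed 72.6
76 123 x [ 9.6 27.8 29.4] y [-33.8  32.8] zmed 78.6
80 1112 x [27.3 32.3 40. ] y [-31.7  31.5] zmed 83.8
```

View pics/w2.png

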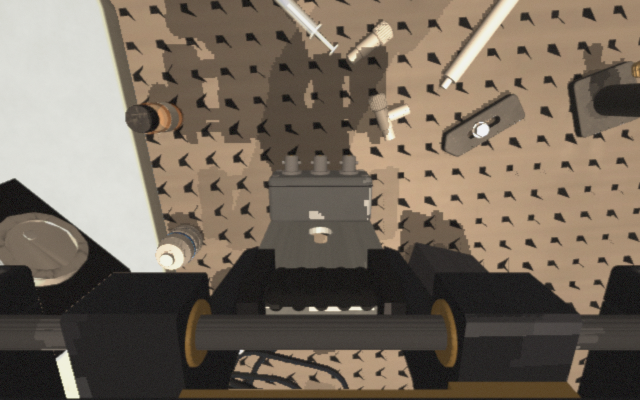

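Request:
move_arm(motion=[[-3,40,0,0,0,4,1],[-6,80,0,0,0,9,1],[-10,115,0,0,0,13.8,1],[-10,135,0,0,0,13.8,1],[-10,135,0,0,0,13.8,1]])

```text
clock: 7.72
tool_pos: [0.543, -0.2775, 0.1613]
eef_rot: [0.152, 0.988, 0.0, -0.001]
contact_force: [-0.1, -0.8, -3.0]
opening: 0.497
finger_force: 50.0
```

Request:
move_arm(motion=[[0,0,0,0,0,0,1],[0,0,0,0,0,0,1]])

```text
clock: 7.98
tool_pos: [0.5423, -0.2813, 0.1616]
eef_rot: [0.155, 0.988, -0.001, -0.0]
contact_force: [0.2, -0.0, -3.4]
opening: 0.499
finger_force: 50.0
```

```bash
cat > m.py <<'E'
from plant import r,eyes
from h import *
s=r.get_state();M=toolinfo(s)
F=np.array([.5929,-.2942]);th=np.radians(-17.6);X=np.array([np.cos(th),np.sin(th)]);Y=np.array([-X[1],X[0]])
d=eyes.snapshot('wrist');a=cloud(d).reshape(-1,3)
b=(a-s['tool_pos'])@M*1000
g=lambda z0,z1:(abs(b[:,1])<36)&(b[:,0]>-30)&(b[:,0]<6)&(b[:,2]>z0)&(b[:,2]<z1)
m=g(5,55);A=np.c_[b[m][:,2]-56,b[m][:,1],np.ones(m.sum())]
pl=(abs(b[m][:,0]+3.5)<2.5);c=np.linalg.lstsq(A[pl],b[m][pl,0],rcond=None)[0]
m=(abs(b[:,1])<45)&(abs(b[:,2]-40)<12)&(abs(b[:,0]+3.5)<2.5);yc=np.percentile(b[m,1],[1,99]).mean()
print('plate front at keyhole tool x',c[2].round(2),'slope z',c[0].round(4),'slope y',c[1].round(4),'y ctr',yc.round(2))
k=s['tool_pos']+M@np.array([c[2]-4,yc,56])/1000
q=k[:2]-F;print('keyhole in bracket x %.1f y %.1f z %.1f mm'%(q@X*1e3,q@Y*1e3,k[2]*1e3),'tool yaw',np.degrees(np.arctan2(M[1,1],M[0,1])).round(2))
t=eyes.snapshot('top');at=cloud(t).reshape(-1,3)
print('brtop wrist',rect(sel(a,.57,.67,-.35,-.25,.098,.106)),'top',rect(sel(at,.57,.67,-.35,-.25,.098,.106)))
E
python3 m.py
```

```text
t 7.975 tcp [ 0.5423 -0.2813  0.1616] x [-0.952  0.306 -0.   ] y [ 0.306  0.952 -0.001] F [ 0.18 -0.01 -3.43] M [-0.005 -0.     0.024] open 0.499
plate front at keyhole tool x -3.41 slope z -0.0155 slope y 0.0009 y ctr 0.19
keyhole in bracket x -44.8 y -2.9 z 105.6 mm tool yaw 72.19
brtop wrist 0 top 0
```

Request:
move_arm(motion=[[0,2.6,10,0,0,0,1],[-10,2.6,21,0,0,0,1],[-30,2.6,21,0,0,0,1],[-30,2.6,21,0,0,0,1],[-30,2.6,21,0,0,0,1]])

```text
clock: 8.7
tool_pos: [0.5715, -0.2853, 0.14]
eef_rot: [0.153, 0.988, 0.0, -0.001]
contact_force: [0.3, -0.5, -3.8]
opening: 0.499
finger_force: 50.0
```

```bash
python3 m.py
python3 - <<'E'
from plant import eyes
from h import *
o=[]
for n,p in(('scene',(.59,-.29,.09)),('top',(.59,-.29,.09))):
    d=eyes.snapshot(n);u,v=proj(d,p).astype(int);o.append(cv2.resize(d['frame'][v-40:v+40,u-50:u+50,::-1],None,fx=4,fy=4,interpolation=2))
cv2.imwrite('pics/a1.png',np.hstack(o))
E
```

```text
t 8.7 tcp [ 0.5715 -0.2853  0.14  ] x [-0.953  0.303  0.002] y [0.303 0.953 0.   ] F [ 0.3  -0.45 -3.78] M [-0.038 -0.051  0.019] open 0.499
plate front at keyhole tool x -3.17 slope z -0.0123 slope y 0.0009 y ctr 0.14
keyhole in bracket x -16.0 y 2.1 z 84.0 mm tool yaw 72.34
brtop wrist (386, array([ 577.3, -276.6]), array([49.8,  1.5]), 71.9) top 0
```

View pics/a1.png

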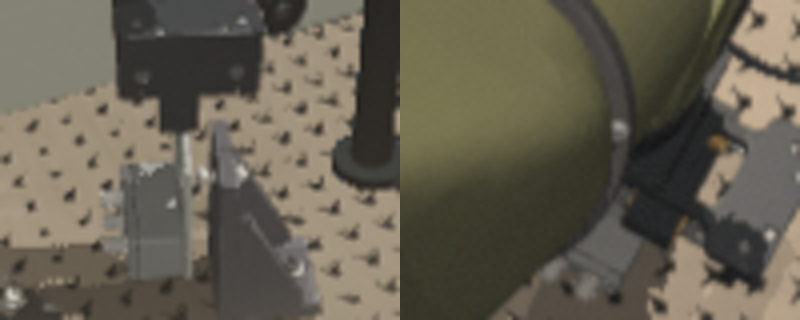

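Scene crop: the plate is upright just in front of the screw at about (203,173) and parallel to the upright. I'll let it settle and read again.

Request:
move_arm(motion=[[0,0,0,0,0,0,1],[0,0,0,0,0,0,1],[0,0,0,0,0,0,1]])

```text
clock: 9.28
tool_pos: [0.5723, -0.2856, 0.1408]
eef_rot: [0.154, 0.988, 0.0, 0.0]
contact_force: [0.4, -0.3, -3.1]
opening: 0.496
finger_force: 50.0
```

```bash
python3 m.py
```

```text
t 9.275 tcp [ 0.5723 -0.2856  0.1408] x [-0.953  0.303 -0.   ] y [0.303 0.953 0.   ] F [ 0.39 -0.29 -3.12] M [-0.015 -0.066 -0.023] open 0.496
plate front at keyhole tool x -3.38 slope z -0.0151 slope y 0.0012 y ctr 0.14
keyhole in bracket x -14.9 y 2.1 z 84.8 mm tool yaw 72.33
brtop wrist (402, array([ 577.9, -278.6]), array([53.1,  1.4]), 72.2) top 0
```

Request:
move_arm(motion=[[0,-2.4,0,0,0,0,1],[0,-2.4,0,0,0,0,1],[0,-2.4,0,0,0,0,1],[-2,-2.4,0,0,0,0,1],[-3,-2.4,0,0,0,0,1]])

```text
clock: 10.0
tool_pos: [0.5747, -0.2888, 0.1407]
eef_rot: [0.153, 0.988, 0.0, 0.0]
contact_force: [-0.1, -0.5, -2.9]
opening: 0.498
finger_force: 50.0
```

```bash
python3 m.py
```

```text
t 10.0 tcp [ 0.5747 -0.2888  0.1407] x [-0.953  0.303 -0.   ] y [0.303 0.953 0.   ] F [-0.11 -0.46 -2.85] M [-0.003 -0.016  0.051] open 0.498
plate front at keyhole tool x -3.42 slope z -0.0161 slope y 0.0007 y ctr 0.18
keyhole in bracket x -11.5 y -0.2 z 84.7 mm tool yaw 72.34
brtop wrist (464, array([ 579.1, -285.8]), array([58.9, 19.8]), 54.4) top 1
```

Aligned. Next I push forward slowly, watching the force.

Request:
move_arm(motion=[[-1,0,0,0,0,0,1],[-2,0,0,0,0,0,1],[-3,0,0,0,0,0,1],[-3,0,0,0,0,0,1]])

```text
clock: 10.6
tool_pos: [0.5774, -0.2898, 0.1407]
eef_rot: [0.154, 0.988, 0.0, 0.0]
contact_force: [-0.2, -1.0, -2.6]
opening: 0.501
finger_force: 50.0
```

Request:
move_arm(motion=[[-1,0,0,0,0,0,1],[-2,0,0,0,0,0,1],[-2,0,0,0,0,0,1]])

```text
clock: 10.98
tool_pos: [0.5793, -0.2904, 0.1407]
eef_rot: [0.154, 0.988, 0.0, 0.0]
contact_force: [0.4, -0.3, -3.1]
opening: 0.496
finger_force: 50.0
```

```bash
python3 m.py
```

```text
t 10.975 tcp [ 0.5793 -0.2904  0.1407] x [-0.953  0.303 -0.   ] y [0.303 0.953 0.   ] F [ 0.43 -0.29 -3.09] M [ 0.044 -0.058 -0.036] open 0.496
plate front at keyhole tool x -3.56 slope z -0.0195 slope y 0.0011 y ctr 0.1
keyhole in bracket x -6.5 y -0.4 z 84.7 mm tool yaw 72.34
brtop wrist (550, array([ 582.4, -291.1]), array([67.2, 19.5]), 56.4) top 1
```

Request:
move_arm(motion=[[-1,0,0,0,0,0,1],[-2,0,0,0,0,0,1],[-3,0,0,0,0,0,1],[-3,0,0,0,0,0,1]])

```text
clock: 11.58
tool_pos: [0.5822, -0.2913, 0.1407]
eef_rot: [0.154, 0.988, 0.0, 0.0]
contact_force: [-0.4, 0.8, -3.4]
opening: 0.496
finger_force: 50.0
```

```bash
python3 m.py
```

```text
t 11.575 tcp [ 0.5822 -0.2913  0.1407] x [-0.953  0.303 -0.   ] y [0.303 0.953 0.   ] F [-0.38  0.79 -3.43] M [-0.     0.029  0.011] open 0.496
plate front at keyhole tool x -3.29 slope z -0.0127 slope y 0.0014 y ctr 0.21
keyhole in bracket x -3.8 y -0.2 z 84.7 mm tool yaw 72.34
brtop wrist (559, array([ 585.2, -292. ]), array([70. ,  1.4]), 72.4) top 1
```

Request:
move_arm(motion=[[-1,0,0,0,0,0,1],[-2,0,0,0,0,0,1],[-2,0,0,0,0,0,1]])

```text
clock: 12.05
tool_pos: [0.5841, -0.2919, 0.1407]
eef_rot: [0.153, 0.988, 0.0, 0.0]
contact_force: [0.9, -0.7, -3.7]
opening: 0.495
finger_force: 50.0
```

```bash
python3 m.py
```

```text
t 12.05 tcp [ 0.5841 -0.2919  0.1407] x [-0.953  0.303 -0.   ] y [0.303 0.953 0.   ] F [ 0.94 -0.67 -3.67] M [-0.009 -0.03  -0.011] open 0.495
plate front at keyhole tool x -3.35 slope z -0.0147 slope y 0.0011 y ctr 0.07
keyhole in bracket x -1.7 y -0.4 z 84.7 mm tool yaw 72.34
brtop wrist (548, array([ 587.1, -292.7]), array([69.9,  1.4]), 72.4) top 1
```

Request:
move_arm(motion=[[-0.5,0,0,0,0,0,1],[-1,0,0,0,0,0,1],[-1,0,0,0,0,0,1]])

```text
clock: 12.52
tool_pos: [0.585, -0.2922, 0.1407]
eef_rot: [0.154, 0.988, 0.0, 0.0]
contact_force: [0.2, 0.3, -3.0]
opening: 0.497
finger_force: 50.0
```

```bash
python3 m.py
```

```text
t 12.525 tcp [ 0.585  -0.2922  0.1407] x [-0.953  0.303 -0.   ] y [0.303 0.953 0.   ] F [ 0.25  0.28 -3.03] M [-0.037 -0.019 -0.047] open 0.497
plate front at keyhole tool x -3.38 slope z -0.0154 slope y 0.0006 y ctr 0.11
keyhole in bracket x -0.8 y -0.3 z 84.7 mm tool yaw 72.34
brtop wrist (542, array([ 588., -293.]), array([69.9,  1.5]), 72.3) top 2
```

Request:
move_arm(motion=[[-0.5,0,0,0,0,0,1],[-1,0,0,0,0,0,1],[-1,0,0,0,0,0,1]])

```text
clock: 13.0
tool_pos: [0.5858, -0.2925, 0.1406]
eef_rot: [0.154, 0.988, 0.0, -0.0]
contact_force: [0.4, 0.7, -3.2]
opening: 0.501
finger_force: 50.0
```

```bash
python3 m.py
```

```text
t 13.0 tcp [ 0.5858 -0.2925  0.1406] x [-0.953  0.303  0.   ] y [0.303 0.953 0.   ] F [ 0.42  0.68 -3.22] M [0.044 0.046 0.028] open 0.501
plate front at keyhole tool x -3.07 slope z -0.0121 slope y 0.0011 y ctr 0.09
keyhole in bracket x -0.2 y -0.4 z 84.6 mm tool yaw 72.33
brtop wrist (561, array([ 588.6, -293.1]), array([70. ,  1.6]), 72.6) top 1
```

Request:
move_arm(motion=[[0,0,2,0,0,0,1],[0,0,4,0,0,0,1],[0,0,5,0,0,0,1],[0,0,5,0,0,0,1]])

```text
clock: 13.6
tool_pos: [0.5858, -0.2924, 0.1355]
eef_rot: [0.154, 0.988, 0.0, -0.0]
contact_force: [-0.8, -0.9, -2.7]
opening: 0.495
finger_force: 50.0
```

```bash
python3 m.py
```

```text
t 13.6 tcp [ 0.5858 -0.2924  0.1355] x [-0.953  0.303  0.   ] y [0.303 0.953 0.   ] F [-0.82 -0.88 -2.7 ] M [ 0.029  0.047 -0.006] open 0.495
plate front at keyhole tool x -3.09 slope z -0.0115 slope y 0.0011 y ctr 0.11
keyhole in bracket x -0.3 y -0.3 z 79.5 mm tool yaw 72.34
brtop wrist (635, array([ 588.3, -293. ]), array([69.8,  1.7]), 72.6) top 0
```

Request:
move_arm(motion=[[0,0,2,0,0,0,1],[0,0,4,0,0,0,1],[0,0,6,0,0,0,1],[0,0,6,0,0,0,1]])

```text
clock: 14.2
tool_pos: [0.5857, -0.2924, 0.1294]
eef_rot: [0.154, 0.988, 0.0, -0.0]
contact_force: [-0.3, 0.6, -4.2]
opening: 0.499
finger_force: 50.0
```

Request:
move_arm(motion=[[0,0,1,0,0,0,1],[0,0,2,0,0,0,1],[0,0,3,0,0,0,1],[0,0,3,0,0,0,1]])

```text
clock: 14.7
tool_pos: [0.5858, -0.2924, 0.1266]
eef_rot: [0.154, 0.988, 0.0, -0.0]
contact_force: [0.5, 0.4, -3.8]
opening: 0.497
finger_force: 50.0
```

```bash
python3 m.py
```

```text
t 14.7 tcp [ 0.5858 -0.2924  0.1266] x [-0.953  0.303  0.   ] y [0.303 0.953 0.   ] F [ 0.54  0.37 -3.76] M [ 0.027 -0.001 -0.035] open 0.497
plate front at keyhole tool x -3.02 slope z -0.0101 slope y 0.0008 y ctr 0.16
keyhole in bracket x -0.3 y -0.3 z 70.6 mm tool yaw 72.34
brtop wrist (590, array([ 592.8, -294.5]), array([69.5, 12.5]), 70.3) top 0
```

Keyhole z is 70.6 and contact is expected near 67.7, so the next steps are smaller.

Request:
move_arm(motion=[[0,0,0.7,0,0,0,1],[0,0,1.4,0,0,0,1],[0,0,2,0,0,0,1],[0,0,2,0,0,0,1]])

```text
clock: 15.3
tool_pos: [0.5858, -0.2924, 0.1246]
eef_rot: [0.154, 0.988, 0.0, -0.0]
contact_force: [-0.3, 0.2, -2.9]
opening: 0.498
finger_force: 50.0
```

Request:
move_arm(motion=[[0,0,0.4,0,0,0,1],[0,0,0.8,0,0,0,1],[0,0,0.8,0,0,0,1]])

```text
clock: 15.68
tool_pos: [0.5858, -0.2925, 0.1238]
eef_rot: [0.154, 0.988, 0.0, -0.0]
contact_force: [-0.3, -0.2, -4.2]
opening: 0.494
finger_force: 50.0
```

Request:
move_arm(motion=[[0,0,0.4,0,0,0,1],[0,0,0.8,0,0,0,1],[0,0,0.8,0,0,0,1]])

```text
clock: 16.05
tool_pos: [0.586, -0.2924, 0.1232]
eef_rot: [0.153, 0.988, 0.0, 0.0]
contact_force: [-0.6, 0.2, -1.8]
opening: 0.495
finger_force: 50.0
```

Request:
move_arm(motion=[[0,0,0.4,0,0,0,1],[0,0,0.8,0,0,0,1],[0,0,0.8,0,0,0,1]])

```text
clock: 16.42
tool_pos: [0.5863, -0.2925, 0.1229]
eef_rot: [0.153, 0.988, 0.0, 0.001]
contact_force: [-0.6, 1.7, 3.9]
opening: 0.493
finger_force: 50.0
```

Contact: the upward force rose about 7 N, so the screw is at the slot's top. I'll ease the preload, check, then release.

Request:
move_arm(motion=[[0,0,-0.6,0,0,0,1],[0,0,-0.6,0,0,0,1]])

```text
clock: 16.68
tool_pos: [0.5861, -0.2924, 0.123]
eef_rot: [0.153, 0.988, 0.0, 0.0]
contact_force: [-0.7, 1.1, 2.6]
opening: 0.495
finger_force: 50.0
```

```bash
python3 m.py
```

```text
t 16.675 tcp [ 0.5861 -0.2924  0.123 ] x [-0.953  0.303 -0.   ] y [0.303 0.953 0.   ] F [-0.74  1.07  2.56] M [0.279 0.074 0.012] open 0.495
plate front at keyhole tool x -2.82 slope z -0.007 slope y 0.0012 y ctr 0.19
keyhole in bracket x -0.2 y -0.1 z 67.0 mm tool yaw 72.34
brtop wrist (565, array([ 589.1, -291.9]), array([51. ,  9.8]), 61.8) top 0
```

Request:
move_arm(motion=[[0,0,-0.3,0,0,0,0.4],[0,0,-0.3,0,0,0,0.3],[0,0,-0.3,0,0,0,0],[0,0,-0.3,0,0,0,0],[0,0,-0.3,0,0,0,0]])

```text
clock: 17.4
tool_pos: [0.5858, -0.2925, 0.1231]
eef_rot: [0.154, 0.988, 0.0, -0.0]
contact_force: [-0.7, 0.3, 0.1]
opening: 0.996
finger_force: 0.0
```

Request:
move_arm(motion=[[0,0,0,0,0,0,0],[0,0,-20,0,0,0,0],[0,0,-60,0,0,0,0],[0,0,-100,0,0,0,0],[20,0,-120,0,0,0,0]])

```text
clock: 18.02
tool_pos: [0.5686, -0.2868, 0.2456]
eef_rot: [0.153, 0.988, -0.0, 0.003]
contact_force: [-0.4, -0.7, -0.5]
opening: 1.005
finger_force: 0.0
```

Run:
```python
from plant import r,eyes
from h import *
toolinfo(r.get_state())
d=eyes.snapshot('wrist');a=cloud(d).reshape(-1,3)
F=np.array([.5929,-.2942])
print('grip',rect(sel(a,.5,.63,-.36,-.23,.143,.165)),'z',np.nanmax(sel(a,.54,.62,-.34,-.25,.13,.17)[:,2]))
e=sel(a,.5,.6,-.36,-.23,.045,.06);print('encl',rect(e),np.median(e[:,2]))
o=[]
for n in('scene','wrist'):
    d=eyes.snapshot(n);u,v=proj(d,(.585,-.29,.09)).astype(int);o.append(cv2.resize(d['frame'][v-50:v+50,u-65:u+65,::-1],None,fx=3,fy=3,interpolation=2))
cv2.imwrite('pics/a2.png',np.hstack(o))
```

```text
t 18.025 tcp [ 0.5686 -0.2868  0.2456] x [-0.953  0.303 -0.005] y [ 0.303  0.953 -0.   ] F [-0.41 -0.69 -0.51] M [ 0.049 -0.025 -0.001] open 1.005
grip (930, array([ 587. , -292.8]), array([46.6, 11. ]), 72.1) z 0.1556202932122391
encl (2228, array([ 573.6, -288.4]), array([69.8, 33.6]), 72.3) 0.05103615661312299
```

View pics/a2.png

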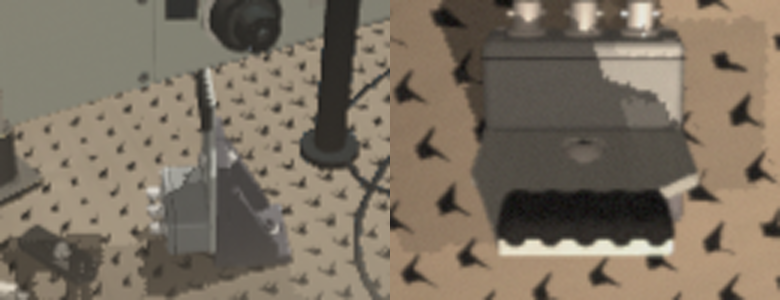

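The picture shows the box hanging square and flat on the bracket, underside about 21 mm up, with the gripper clear. Handing in.

```bash
python3 -c "
from plant import finish_job
print(finish_job())"
```

```text
the job is handed in; nothing more can be done
None
```

I handed the job in at about 18 s. At the last look the junction box hung on the screw, square and upright, with its underside about 21 mm above the table and the gripper clear; the hand-in returned no verdict.

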